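Lock the knife sharpener onto its bench mount

ROBOT

A 6-joint arm with a two-finger parallel gripper is mounted at the origin on a cart in front of the work surface, level with it; the furniture and walls round the work are solid. World frame = base frame: x ahead of the robot, y to its left, z up, the work surface at z = 0. Lengths are in m, angles in rad, forces in N, time in s.
With the tool pointing down it reaches from about 0.3 to 0.775 m from the base axis. Payload 14.6 kg.
Tool frame: the origin (TCP) lies between the finger pads; the fingertips stand 8 mm ahead of it and the grasp point (between the pads) lies 11 mm behind it; x points along the fingers, y is the direction in which the jaws open and shut, and the axes are right-handed (so a half turn about x gives the same grasp; the last joint's range is limited). The gripper opens to 94 mm and grips with 3 to 60 N. Pads are 16 mm wide; open, the fingers measure 119 mm over their backs; the gripper's body (75 mm by 177 mm) begins 78 mm behind the grasp point.
Start: joints at [-1.282, 0.3, 1.521, -0, 1.321, -0.067], TCP at [0.192, -0.516, 0.213] pointing down, gripper open.
Joint ranges: [-3.03, 3.03], [-0.79, 2.21], [0.23, 2.52], [-1.04, 4.18], [0, 3.07], [-2.55, 2.55]. Speed limits (rad/s): [2.22, 2.22, 2.57, 3.14, 3.14, 3.14].

INTERFACE

Orientations are given as [roll, pitch, yaw] about the fixed x, y, z axes, in that order (R = Rz(yaw) Ry(pitch) Rx(roll)).
In Python, from station import ctrl gives the robot as it stands.
- The arm moves only by the shell command python3 -m creep 'ROWS' [FORCE]. ROWS is a JSON object of lists of equal length, an entry for each row: "hand": the closure, from -1 (fully open) to 1 (shut); "slide": the shift along the tool's x, y, z in m, a list of three; "spin": the turn about the tool's x in degrees. A call has 1 to 12 rows; each row is the pose to reach, as a shift and turn from the pose commanded when the call began, along the tool's axes at that moment; what a row does not reach only later rows make up. A row lasts 1/12 s, in which the tool goes at most 41.7 mm and 7.16 degrees, less where a joint would pass 70% of its speed; a pose out of reach is approached as far as the arm can. A call with a gripper value outside its range is refused whole. The fingers move at their own pace and stop on an object; FORCE is the grip in N (left out, the last holds). Time passes only in rows, so rows that repeat a pose let the fingers close. It gives the time, the measured TCP pose, the force and the opening at its end, in the units of the state.
- ctrl.get_obs(): the state, without advancing time (a new reading comes with each control period).
- ctrl.camera(name): name is "side" or "top" or "wrist"; returns the picture (480x640x3 uint8, red, green, blue); there is no depth.
- ctrl.calibration(name): a dict with "K" (3x3 intrinsics, pixels), "R" (3x3) and "t" (3): a world point X has camera coordinates R X + t. Camera axes: x right, y down, z forward; pixel columns grow to the right and rows downward; lengths in m; the calibration is good to about 2 mm. The wrist camera is an equidistant fisheye: a pixel r from the principal point sees the ray r / f radians off the axis. A picture is of the moment at which its call begins: read the wrist's pose just before it. calibration takes no time and is no camera call; for the wrist camera it gives the pose at the moment of the call.
- ctrl.hand_in(): hands the job in, once; it reports no verdict.
The state is a dict: "time_s": time; "qpos": joint angles; "joint_vel": joint speeds; "tau": joint torques, N m; "ee_pos": TCP position; "eef_rot": TCP orientation; "force": force on the tool from outside, world axes, zero at the start; "moment": the same for the moment, N m; "grip_width": finger opening in m.
Only numpy, scipy, OpenCV 4.12 (cv2) and the standard library are available. Lean on these libraries where they do the work, as an engineer would, in place of code of your own. Each camera call takes 0.05 s, during which the arm holds its last target.

TASK

Fix the knife sharpener on its bench mount: set its base plate down over the two screw heads, press it flat on the steel strip, then slide it to its left (away from the red spring catch) until it is fully home and the catch snaps up behind the plate. Work gently: do not ram or drop it against the mount, keep it upright, and leave the jam jar where it stands. Let go of it when it is locked.

Things in the scene. Friction and masses are not known exactly. Their poses are not given: they have to be found in the camera images.
- sharpener: Knife sharpener, 0.7 kg: steel base plate 80 x 220 x 5 mm (y -104 to +116) with a grey and black housing 34 mm thick (x), 96 long (y), top 66 mm up. Origin: on the plate's underside below the housing's centre, z up. A keyhole at each end of the plate, on its long centre line: round entry 20 mm wide, from it a slot 10 mm wide running 20 mm toward -y (screw axis at its end: y = +60 and -84 mm).
- grip (a point): Point in the middle of the sharpener's housing, 38 mm over the plate's underside: hold the housing here across its 34 mm thickness (sharpener's x), from above. The flat sides run from 11 to 46 mm over the underside; the foot below is 46 mm wide, the three ridges above 30 mm.
- keyhole_left (a point): Centre of the round entry of the left (+y) keyhole, on the plate's upper face: sharpener frame (0, 80, 5) mm.
- keyhole_right (a point): Centre of the round entry of the right (-y) keyhole, on the plate's upper face: sharpener frame (0, -64, 5) mm.
- mount: Bench mount, fixed: white board 148 x 304 mm (long along its y) on suction feet, on it a steel strip 70 x 264 mm with two shoulder screws 144 mm apart along y. Origin on the table under the board's centre; the strip's top is at z = 23 mm. The strip is bolted through long slots: with screws and catch it sits up to 4.5 mm off centre in x, 15 in y: not measured, but seen or felt.
- screw_left (a point): Nominal top centre of the left (+y) screw: mount frame (0, 72, 34) mm; the true one is off as the strip is (up to 4.5 mm in x, 15 mm in y). Domed head 16 mm wide and 4 mm high, 7 mm clear below it; neck 7 mm wide.
- screw_right (a point): Nominal top centre of the right (-y) screw, mount frame (0, -72, 34) mm; off by the same as the left one. With the strip centred the plate drops over both heads when its origin is at mount (0, -8, 23) mm and both y axes point the same way; home is 20 mm further to +y, at (0, 12, 23) mm, where the slots end against the necks.
- catch (a joint): Travel of the red spring catch at the right (-y) end of the strip, m: 0 = up, nose standing 5 mm above the strip; about 0.005 = held down by the plate lying on it (1.5 N at first touch, 4 N when down). It springs back to 0 when the plate's right edge has slid past it, 1.5 mm before the slots end.
- jam_jar: Open glass jam jar with a spreader in it, 76 mm wide, 157 mm high, standing behind the work; origin at the centre of its foot.

How it is judged:
By the outcome, as a careful person would: the job done as asked, in the order asked, and still so for the second after the job is handed in, with the robot touching nothing.
It also fails if it takes over 72 s, if anything falls off the work surface, if the arm or the gripper's body presses on something with over 40 N, if the wrist force passes 120 N, or if a joint passes its speed limit or range.

## Working session

There is one attempt and no reset: what is moved stays moved. The work goes in short steps, Python scripts to look and compute and a shell command to move; the robot and the scene stay as the last step left them, time stands still between calls to the robot, and variables do not carry over. Pictures are saved under pics/ and viewed, and the job is handed in when it is done.

```bash
mkdir -p pics; ls
python3 - <<'E'
from station import ctrl
import cv2
o=ctrl.get_obs()
for k,v in o.items(): print(k,v)
for n in ["side","top","wrist"]:
    c=ctrl.calibration(n); print(n,c)
    cv2.imwrite(f"pics/{n}0.png",cv2.cvtColor(ctrl.camera(n),cv2.COLOR_RGB2BGR))
E
```

```text
pics
time_s 0.0
qpos [-1.28160757e+00  3.00482497e-01  1.52159435e+00 -8.94027620e-06
  1.32069753e+00 -6.65721035e-02]
joint_vel [ 1.48319091e-03 -3.28899115e-04  3.75487073e-04  1.71279268e-05
  1.53524128e-03  4.14423136e-04]
tau [ 1.71175066e-04 -5.31809986e+01 -3.52742887e+01  7.08244415e-02
  2.43518804e-02 -6.75940259e-05]
ee_pos [ 0.1915025  -0.51530765  0.21287446]
eef_rot [-1.63004067  1.56961458  1.86731505]
force [-0.6224875  -0.03609067  0.09472216]
moment [-0.01395189 -0.03234864  0.00051298]
grip_width 0.09412333988137306
side {'K': array([[546.67009385,   0.        , 323.19533514],
       [  0.        , 546.67009385, 244.03999931],
       [  0.        ,   0.        ,   1.        ]]), 'R': array([[ 0.99930549, -0.03694183,  0.00488264],
       [-0.01407075, -0.4954206 , -0.86853926],
       [ 0.03450439,  0.86786735, -0.49559632]]), 't': array([-0.60259739,  0.06111589,  1.10112349])}
top {'K': array([[514.79865049,   0.        , 319.60582602],
       [  0.        , 514.79865049, 234.39083872],
       [  0.        ,   0.        ,   1.        ]]), 'R': array([[ 0.01100797, -0.99992988,  0.00436561],
       [-0.9773969 , -0.01168151, -0.21108967],
       [ 0.21112586, -0.00194327, -0.97745695]]), 't': array([0.02678925, 0.62707849, 1.12780483])}
wrist {'K': array([[371.64829954,   0.        , 318.98844108],
       [  0.        , 371.64829954, 237.29693953],
       [  0.        ,   0.        ,   1.        ]]), 'R': array([[ 3.49031930e-01, -9.37110420e-01, -8.78952416e-04],
       [-8.97025215e-01, -3.34373071e-01,  2.89033583e-01],
       [-2.71150280e-01, -1.00093507e-01, -9.57318555e-01]]), 't': array([-0.54941614, -0.0328093 ,  0.39262278])}
```

View pics/side0.png

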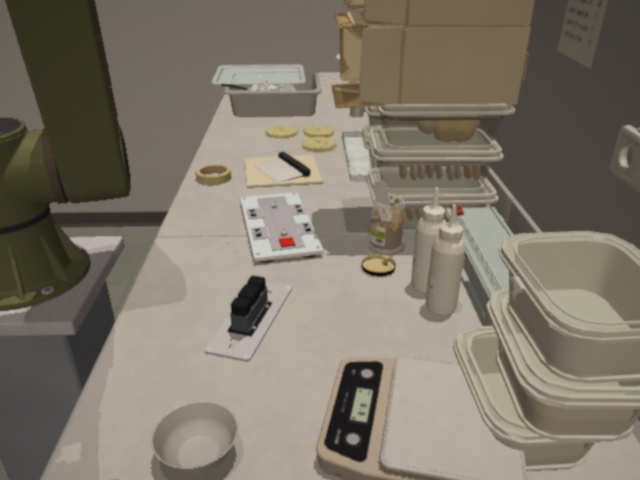

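View pics/top0.png

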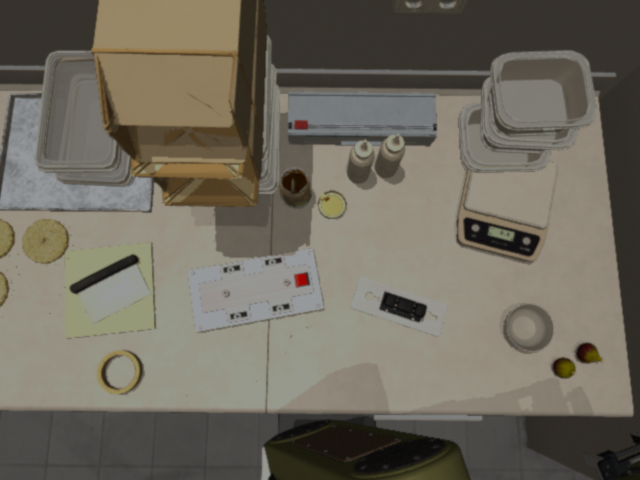

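View pics/wrist0.png

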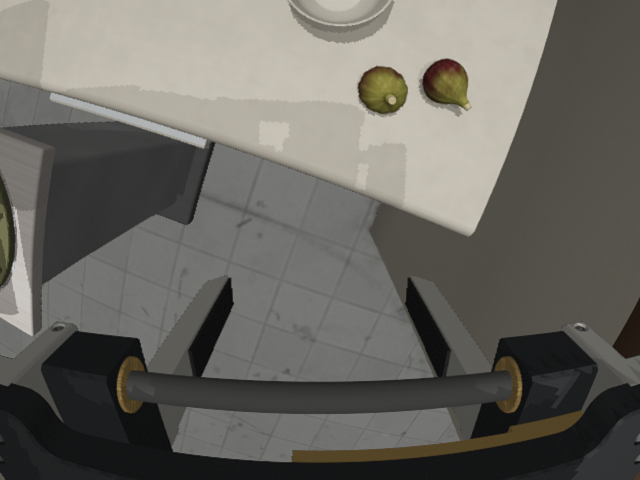

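The top view shows the sharpener at about (400,306), the mount at about (257,290) with the red catch on its right (-y) side, and the jar at (295,185). I'll zoom in on the first two.

```bash
cat > h.py <<'E'
import numpy as np, cv2
from station import ctrl
def cast(cal,uv,z,fish=False):
    uv=np.atleast_2d(uv).astype(float);K=cal["K"];R=cal["R"];t=cal["t"]
    p=np.c_[(uv[:,0]-K[0,2])/K[0,0],(uv[:,1]-K[1,2])/K[1,1]]
    if fish:
        r=np.linalg.norm(p,axis=1); d=np.c_[p*(np.sin(r)/np.maximum(r,1e-9))[:,None],np.cos(r)]
    else: d=np.c_[p,np.ones(len(p))]
    d=d@R; o=-R.T@t
    return o+d*((z-o[2])/d[:,2])[:,None]
def proj(cal,X,fish=False):
    X=np.atleast_2d(X);c=X@cal["R"].T+cal["t"];K=cal["K"]
    if fish:
        n=np.linalg.norm(c[:,:2],axis=1);th=np.arctan2(n,c[:,2]);p=c[:,:2]/n[:,None]*th[:,None]
    else: p=c[:,:2]/c[:,2:]
    return p*[K[0,0],K[1,1]]+[K[0,2],K[1,2]]
def shot(n,name):
    cal=ctrl.calibration(n);im=cv2.cvtColor(ctrl.camera(n),cv2.COLOR_RGB2BGR);cv2.imwrite(f"pics/{name}.png",im)
    np.savez(f"pics/{name}.npz",**cal);return cal,im
def crop(im,x0,y0,x1,y1,s,name):
    cv2.imwrite(f"pics/{name}.png",cv2.resize(im[y0:y1,x0:x1],None,fx=s,fy=s,interpolation=cv2.INTER_CUBIC))
E
python3 - <<'E'
from h import *
im=cv2.imread("pics/top0.png")
crop(im,345,265,455,345,7,"t_sh"); crop(im,180,240,340,340,5,"t_mo")
E
```

```text
(no output)
```

View pics/t_sh.png

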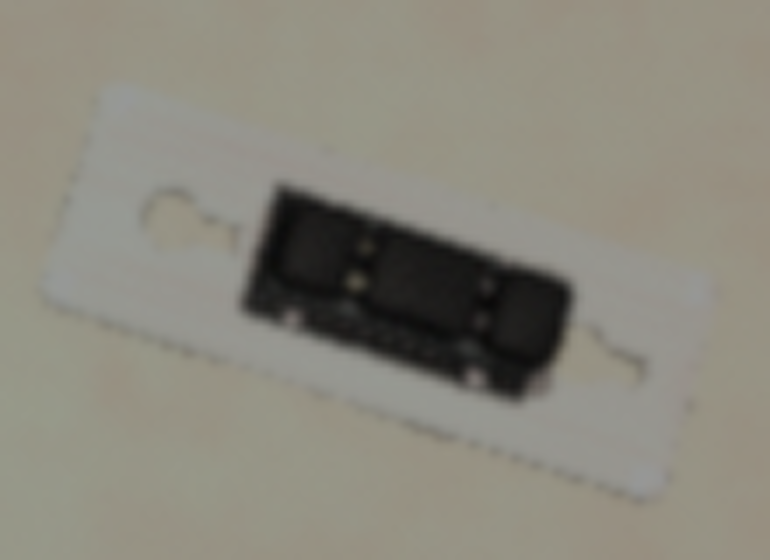

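View pics/t_mo.png

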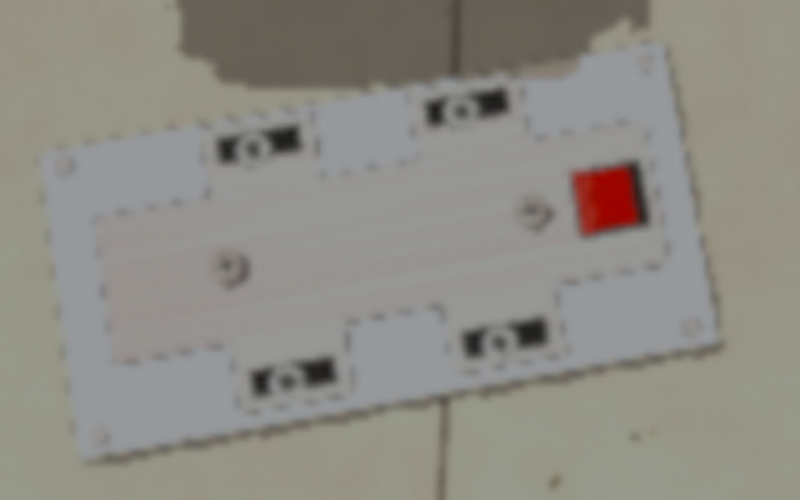

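The sharpener's round entries are to the left of their slots, so its +y matches the mount's +y. The screw heads show at crop pixels (232,268) and (535,212), and the catch at (607,200). Next I measure them with masks.

Run:
```python
from h import *
im=cv2.imread("pics/top0.png");cal=ctrl.calibration("top")
lab=cv2.cvtColor(im,cv2.COLOR_BGR2LAB).astype(int)
def rect(x0,y0,x1,y1,z,nm,th):
    m=np.zeros(im.shape[:2],np.uint8); s=lab[y0:y1,x0:x1]
    m[y0:y1,x0:x1]=(((s[...,2]<th))|(s[...,0]<60))*255
    n,l,st,c=cv2.connectedComponentsWithStats(m);k=1+st[1:,4].argmax();m=(l==k).astype(np.uint8)*255
    m=cv2.morphologyEx(m,cv2.MORPH_CLOSE,np.ones((5,5)))
    cs,_=cv2.findContours(m,0,2);c=max(cs,key=cv2.contourArea)
    P=cast(cal,c[:,0],z)[:,:2]*1000
    r=cv2.minAreaRect(P.astype(np.float32));print(nm,r,cv2.boxPoints(r).round(1).tolist())
    q=im.copy();cv2.drawContours(q,[c],-1,(0,0,255),1);crop(q,x0,y0,x1,y1,5,"m_"+nm)
for th in (132,134): 
  print(np.median(lab[265:345,345:455,2]),lab[290,355],lab[270,350])
rect(345,265,455,345,.005,"sh",(lab[270,350,2]+lab[300,362,2])/2)
rect(180,240,335,340,.02,"mo",(lab[270,350,2]+lab[300,362,2])/2)
# screws, catch
for u in [(180+232/5,240+268/5),(180+535/5,240+212/5)]: print("screw",cast(cal,u,.032)*1000)
```

```text
136.0 [147 126 133] [154 128 136]
136.0 [147 126 133] [154 128 136]
sh ((468.80194091796875, -155.69979858398438), (220.486572265625, 81.02877807617188), 72.27397918701172) [[396.6000061035156, -248.39999389648438], [473.79998779296875, -273.0], [541.0, -63.0], [463.79998779296875, -38.400001525878906]]
mo ((504.01971435546875, 185.26255798339844), (151.1165313720703, 305.2064208984375), 10.983750343322754) [[400.79998779296875, 320.70001220703125], [458.8999938964844, 21.100000381469727], [607.2999877929688, 49.900001525878906], [549.0999755859375, 349.5]]
screw [[490.52454507 249.53794559  32.        ]]
screw [[518.320316   109.01058853  32.        ]]
```

```bash
cd pics; python3 -c "
import cv2,numpy as np
a=cv2.imread('m_sh.png');b=cv2.imread('m_mo.png')
b=cv2.resize(b,(775,500));a=cv2.resize(a,(550,400));o=np.zeros((590,780,3),np.uint8)
o[:300,:465]=cv2.resize(b,(465,300));o[300:,:398]=cv2.resize(a,(398,290));cv2.imwrite('mm.png',o)"
```

```text
(no output)
```

View pics/mm.png

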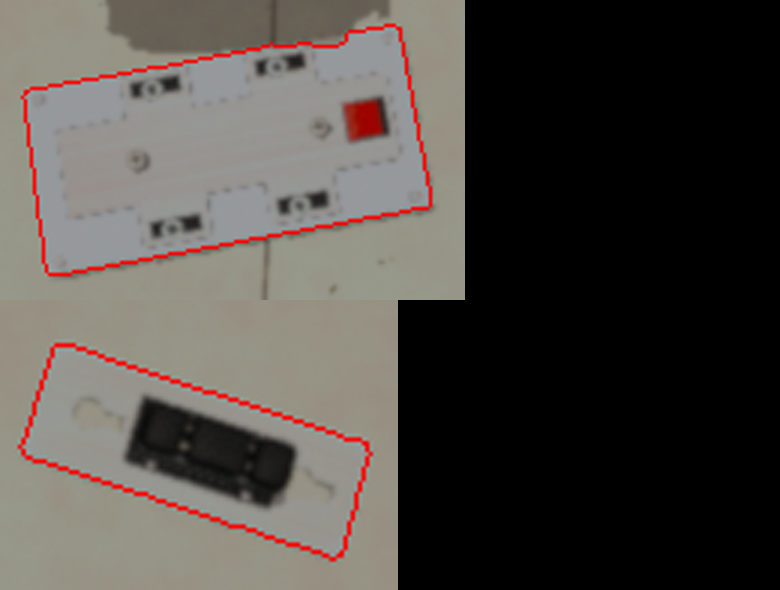

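View pics/t_jar.png

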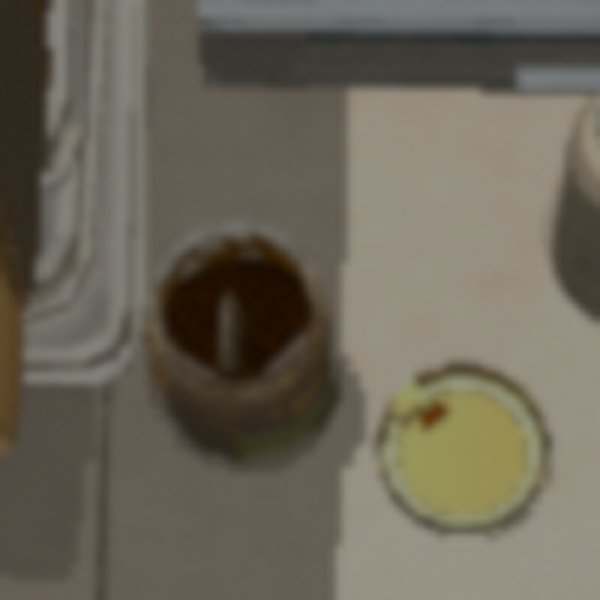

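View pics/s_jar.png

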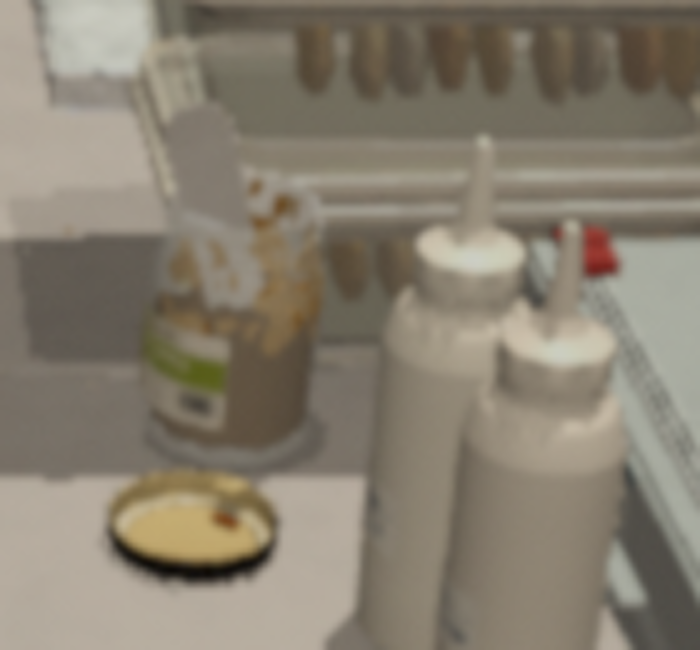

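Run:
```python
from h import *
cal=ctrl.calibration("top");cs=ctrl.calibration("side")
print("front foot",cast(cal,(295.8,206),0));print("rim centre",cast(cal,(294,181),.10))
print("spreader tip top view ends",cast(cal,[(293.5,179),(293.3,191)],.15))
for u in[(340+200/5,160+110/5),(340+158/5,160+40/5)]:
  print("side tip y for x=.66/.70",[ (cast(cs,u,z)[0]).round(3).tolist() for z in (.12,.15,.16)])
print("side foot c",cast(cs,[(340+230/5,160+435/5)],0))
c=np.array([.5044,.1793]);a=np.radians(11.1);yh=np.array([-np.sin(a),np.cos(a)])
print("drop origin",c-8*yh/1000,"home",c+12*yh/1000)
```

```text
front foot [[0.7125744  0.09374139 0.        ]]
rim centre [[0.74482048 0.09447847 0.1       ]]
spreader tip top view ends [[0.73310465 0.09311701 0.15      ]
 [0.70551686 0.09295695 0.15      ]]
side tip y for x=.66/.70 [[0.735, 0.17, 0.12], [0.724, 0.101, 0.15], [0.721, 0.078, 0.16]]
side tip y for x=.66/.70 [[0.726, 0.254, 0.12], [0.716, 0.179, 0.15], [0.712, 0.154, 0.16]]
side foot c [[0.74473877 0.08904982 0.        ]]
drop origin [0.50594018 0.17144966] home [0.50208974 0.19107551]
```

```bash
python3 -m creep '{"hand":[-1,-1,-1,-1,-1,-1,-1,-1,-1,-1,-1,-1],"slide":[[0,-0.01,-0.016],[0,-0.03,-0.048],[0,-0.052,-0.083],[0,-0.074,-0.118],[0.01,-0.096,-0.154],[0.02,-0.118,-0.189],[0.03,-0.14,-0.225],[0.04,-0.16,-0.26],[0.05,-0.182,-0.295],[0.06,-0.204,-0.33],[0.063,-0.222,-0.36],[0.063,-0.236,-0.382]],"spin":[-2,-6,-10,-15,-20,-25,-30,-35,-40,-45,-49,-51.9]}'
python3 - <<'E'
from h import *
cal,im=shot("wrist","w1"); print(ctrl.get_obs()["ee_pos"],ctrl.get_obs()["eef_rot"],ctrl.get_obs()["qpos"])
E
```

```text
time_s: 1.15
ee_pos: [0.4685, -0.1583, 0.1493]
eef_rot: [-1.842, 1.569, 2.567]
force: [-0.2, -0.6, 0.9]
grip_width: 0.094
[ 0.4701113  -0.15643201  0.14981112] [-2.5214579   1.56951738  1.89160799] [-3.95681714e-01  2.44453944e-01  1.74768070e+00  1.05650980e-03
  1.15029816e+00 -9.67903116e-02]
```

View pics/w1.png

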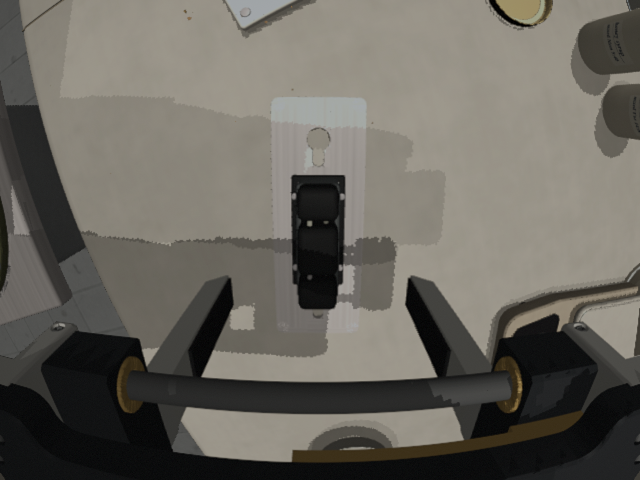

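The wrist view has the sharpener square between the fingers: the housing is centred at column 318 and the left keyhole entry is at (318,137). I'll check that with a ray cast.

Run:
```python
from h import *
from scipy.spatial.transform import Rotation as Ro
o=ctrl.get_obs();print(o["time_s"],o["ee_pos"],o["joint_vel"].round(3));R=Ro.from_euler('xyz',o["eef_rot"]).as_matrix();print(R.round(3))
cal,im=shot("wrist","w2")
print(cast(cal,[(318,137)],.005,True)*1000)
t=np.array([.467,-.1614,.027])
k=cast(cal,[(318,137)],.005,True)[0]; 
print("tool delta to grip (top)",R.T@(t-o["ee_pos"]), "to grip from keyhole", R.T@(np.r_[k[:2]-.08*np.array([.3048,.9524]),.027]-o["ee_pos"]))
```

```text
1.2 [ 0.4701113  -0.15643201  0.14981112] [-0.098 -0.027  0.016 -0.01  -0.004 -0.01 ]
[[-0.     0.956 -0.295]
 [ 0.001 -0.295 -0.956]
 [-1.    -0.001 -0.001]]
[[489.88817992 -82.73300697   5.        ]]
tool delta to grip (top) [ 0.12280625 -0.00141675  0.00579236] to grip from keyhole [ 0.12280985 -0.00357587  0.00386849]
```

```bash
python3 -m creep '{"hand":[-1,-1,-1,-1,-1,-1],"slide":[[0.005,0,0],[0.02,0,0],[0.035,0,0],[0.045,0,0],[0.045,0,0],[0.045,0,0]],"spin":[0,0,0,0,0,0]}'
python3 - <<'E'
from h import *
from scipy.spatial.transform import Rotation as Ro
o=ctrl.get_obs();print(o["time_s"],o["ee_pos"],o["joint_vel"].round(3));R=Ro.from_euler('xyz',o["eef_rot"]).as_matrix();print(R.round(4))
cal,im=shot("wrist","w3")
uv=proj(cal,[[.467+.3048*.08,-.1614+.9524*.08,.005]],True);print("pred keyhole px",uv)
t=np.array([.467,-.1614,.027]);print(R.T@(t-o["ee_pos"]))
crop(im,230,60,410,300,2.4,"w3c");
E
```

```text
time_s: 1.75
ee_pos: [0.467, -0.1619, 0.1053]
eef_rot: [-1.579, 1.57, 2.823]
force: [-0.1, -0.7, 0.0]
grip_width: 0.0937
1.75 [ 0.46700638 -0.16186012  0.10534828] [ 0.007 -0.019 -0.019  0.001  0.009 -0.001]
[[-7.000e-04  9.522e-01 -3.056e-01]
 [ 2.000e-04 -3.056e-01 -9.522e-01]
 [-1.000e+00 -8.000e-04 -0.000e+00]]
pred keyhole px [[321.34416429 132.46306497]]
[ 7.83483738e-02 -8.49586591e-05 -4.35662148e-04]
```

View pics/w3c.png

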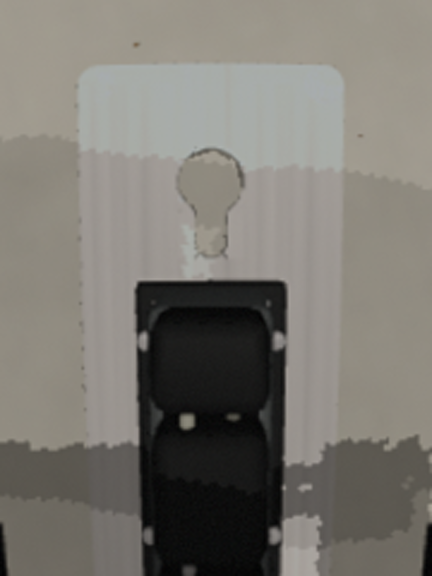

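The keyhole is at (317.5,136), about 1.5 mm left of the prediction. I shift by that amount and descend.

```bash
python3 -m creep '{"hand":[-1,-1,-1,-1,-1,-1,-1,-1],"slide":[[0.012,-0.001,0],[0.03,-0.0015,0],[0.048,-0.0015,0],[0.063,-0.0015,0],[0.073,-0.0015,0],[0.078,-0.0015,0],[0.078,-0.0015,0],[0.078,-0.0015,0]],"spin":[0,0,0,0,0,0,0,0]}'
python3 -m creep '{"hand":[-0.3,0,0.1,0.2,0.3,0.4,0.5,0.6,0.7,0.8,0.9,1],"slide":[[0,0,0],[0,0,0],[0,0,0],[0,0,0],[0,0,0],[0,0,0],[0,0,0],[0,0,0],[0,0,0],[0,0,0],[0,0,0],[0,0,0]],"spin":[0,0,0,0,0,0,0,0,0,0,0,0]}' 40
```

```text
time_s: 2.47
ee_pos: [0.4664, -0.161, 0.0281]
eef_rot: [1.462, 1.57, -0.418]
force: [0.2, 0.1, -0.1]
grip_width: 0.0938
time_s: 3.47
ee_pos: [0.466, -0.1608, 0.0274]
eef_rot: [2.929, 1.571, 1.049]
force: [-0.3, -0.0, -0.1]
grip_width: 0.0337
```

```bash
python3 -m creep '{"hand":[1,1,1,1,1,1,1,1,1],"slide":[[-0.003,0,0],[-0.01,0,0],[-0.025,0,0],[-0.045,0,0],[-0.065,0,0],[-0.085,0,0],[-0.095,0,0],[-0.1,0,0],[-0.1,0,0]],"spin":[0,0,0,0,0,0,0,0,0]}'
python3 - <<'E'
from h import *
from scipy.spatial.transform import Rotation as Ro
o=ctrl.get_obs();print(o["time_s"],o["ee_pos"],o["force"],o["moment"]);R=Ro.from_euler('xyz',o["eef_rot"]).as_matrix();print(R.round(4))
cal,im=shot("wrist","w4"); shot("side","s4")
c=np.array([.5044,.1793]);a=np.radians(11.1);yh=np.array([-np.sin(a),np.cos(a)])
g=np.r_[c-.008*yh,o["ee_pos"][2]];print("delta",R.T@(g-o["ee_pos"]),"spin deg",np.degrees(np.arctan2(R[1,1],R[0,1]))-11.1)
E
```

```text
time_s: 4.22
ee_pos: [0.4661, -0.1609, 0.128]
eef_rot: [1.475, 1.57, -0.405]
force: [0.0, 0.7, -7.4]
grip_width: 0.034
4.2167 [ 0.46611183 -0.16087182  0.12795897] [ 0.01270911  0.65522425 -7.39313232] [-0.01286807 -0.11602153  0.06627496]
[[ 8.000e-04  9.526e-01 -3.043e-01]
 [-3.000e-04 -3.043e-01 -9.526e-01]
 [-1.000e+00  9.000e-04  1.000e-04]]
delta [-8.31510973e-05 -6.31959639e-02 -3.28679366e-01] spin deg -28.817815383138118
```

View pics/w4.png

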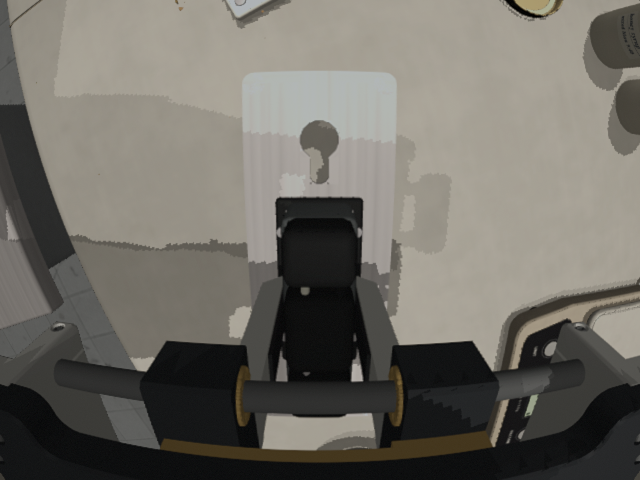

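View pics/s4.png

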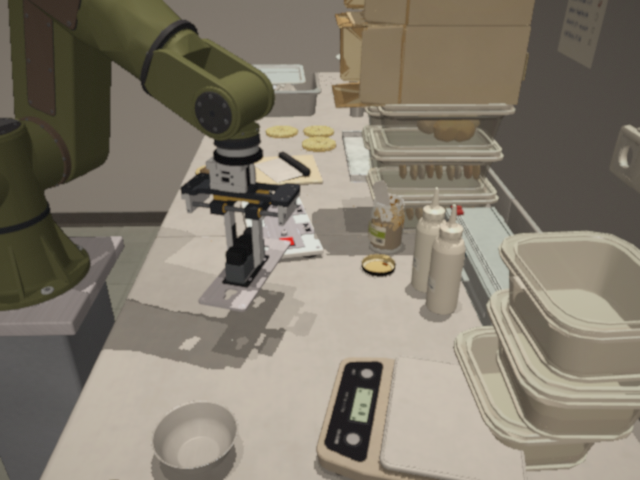

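The plate hangs level, with the left keyhole at (319,140). I move partway and turn to the mount's heading, so the wrist camera sees both screws clear of the plate.

```bash
python3 -m creep '{"hand":[1,1,1,1,1,1,1,1],"slide":[[0,-0.003,-0.014],[0,-0.007,-0.035],[0,-0.011,-0.059],[0,-0.016,-0.083],[0,-0.02,-0.103],[0,-0.021,-0.11],[0,-0.021,-0.11],[0,-0.021,-0.11]],"spin":[-4,-10,-16,-22,-27,-28.8,-28.8,-28.8]}'
python3 - <<'E'
from h import *
from scipy.spatial.transform import Rotation as Ro
o=ctrl.get_obs();print(o["time_s"],o["ee_pos"],o["joint_vel"].round(3));R=Ro.from_euler('xyz',o["eef_rot"]).as_matrix();print(R.round(4))
cal,im=shot("wrist","w5");crop(im,200,0,440,180,3.3,"w5c")
E
```

```text
time_s: 4.98
ee_pos: [0.4792, -0.0499, 0.1268]
eef_rot: [-1.725, 1.57, -3.104]
force: [0.5, -0.7, -6.3]
grip_width: 0.0336
4.9833 [ 0.47922636 -0.04988271  0.12676863] [-0.023 -0.006 -0.004 -0.001  0.     0.004]
[[-1.200e-03  9.816e-01  1.908e-01]
 [-0.000e+00  1.908e-01 -9.816e-01]
 [-1.000e+00 -1.200e-03 -2.000e-04]]
```

View pics/w5.png

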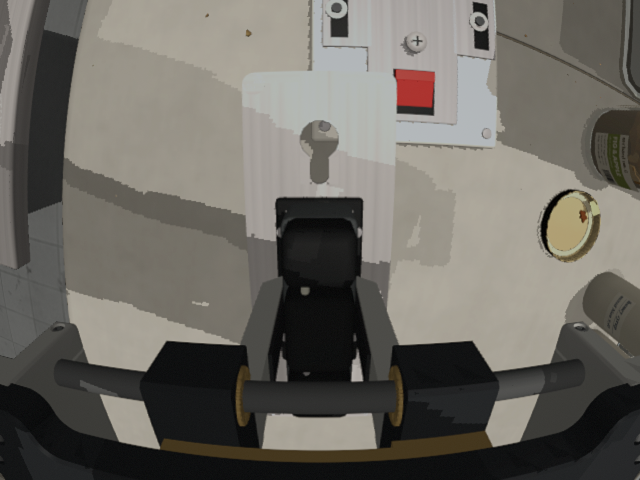

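View pics/w5c.png

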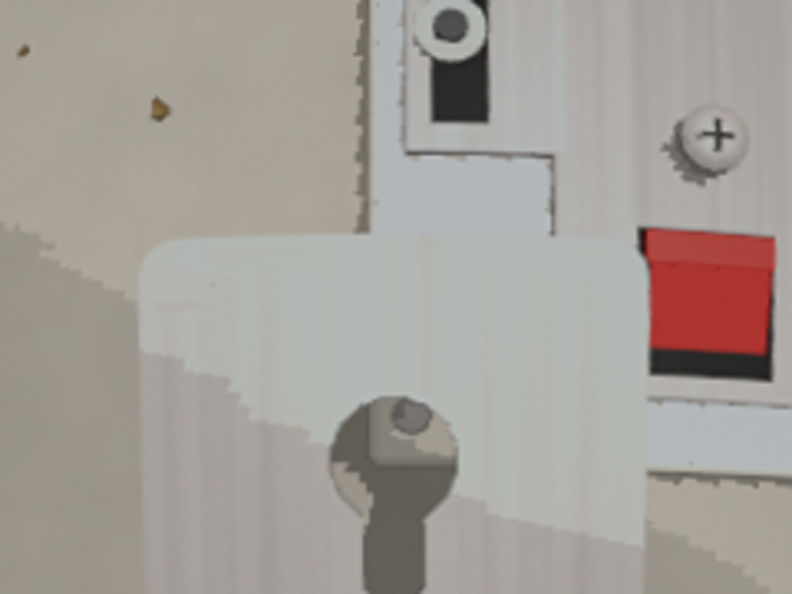

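Run:
```python
from h import *
from scipy.spatial.transform import Rotation as Ro
f=np.load("pics/w5.npz");cal={k:f[k] for k in f}
print("screw_R wrist",cast(cal,[(417,41.5)],.0335,True)*1000,"top 518.3 109.0")
for z in (.1268-.0274+.005,):
    k=cast(cal,[(319.4,139.7)],z,True)[0]
    R=np.array([[-1.2e-3,.9816,.1908],[0,.1908,-.9816],[-1,-.0012,-.0002]]);print("keyhole in tool",R.T@(k-[.47923,-.04988,.12677]))
# mount left edge points z=.02
e=cast(cal,[(200+372/3.3,230/3.3),(200+366/3.3,5/3.3)],.02,True);d=e[1]-e[0];print("board edge yaw",np.degrees(np.arctan2(-d[0],d[1])))
e=cast(cal,[(200+554/3.3,225/3.3),(200+556/3.3,160/3.3)],.0215,True);d=e[1]-e[0];print("strip edge yaw",np.degrees(np.arctan2(-d[0],d[1])))
e=cast(cal,[(200+655/3.3,473/3.3),(200+785/3.3,482/3.3)],.02,True);d=e[1]-e[0];print("end edge yaw",np.degrees(np.arctan2(d[1],d[0])))
# board edge in top
```

```text
screw_R wrist [[517.00647224 111.26192051  33.5       ]] top 518.3 109.0
keyhole in tool [ 0.02239022 -0.001885   -0.07848402]
board edge yaw 12.526366663530396
strip edge yaw 9.153849466164003
end edge yaw 9.72964920172074
```

```bash
python3 -m creep '{"hand":[1,1,1,1,1,1,1,1,1,1,1,1],"slide":[[0,0.005,-0.015],[0,0.014,-0.045],[0,0.025,-0.078],[0,0.036,-0.111],[0,0.047,-0.145],[0,0.057,-0.178],[0,0.064,-0.2],[0.008,0.0675,-0.21],[0.02,0.068,-0.212],[0.03,0.068,-0.212],[0.03,0.068,-0.212],[0.03,0.068,-0.212]],"spin":[0,0,0,0,0,0,0,0,0,0,0,0]}'
python3 - <<'E'
from h import *
from scipy.spatial.transform import Rotation as Ro
o=ctrl.get_obs();print(o["time_s"],o["ee_pos"],o["joint_vel"].round(3));R=Ro.from_euler('xyz',o["eef_rot"]).as_matrix();print(R.round(4))
cal,im=shot("wrist","w6");crop(im,200,0,440,220,2.7,"w6c")
cal,im=shot("top","t6");crop(im,180,220,345,345,4.8,"t6c")
E
```

```text
time_s: 6.03
ee_pos: [0.5051, 0.17, 0.0965]
eef_rot: [-1.428, 1.569, -2.807]
force: [0.6, 0.1, -6.5]
grip_width: 0.0336
6.0333 [0.50509992 0.16997792 0.0964739 ] [ 0.004 -0.021 -0.023  0.002  0.006  0.   ]
[[-2.100e-03  9.817e-01  1.904e-01]
 [-7.000e-04  1.904e-01 -9.817e-01]
 [-1.000e+00 -2.200e-03  3.000e-04]]
```

View pics/w6c.png

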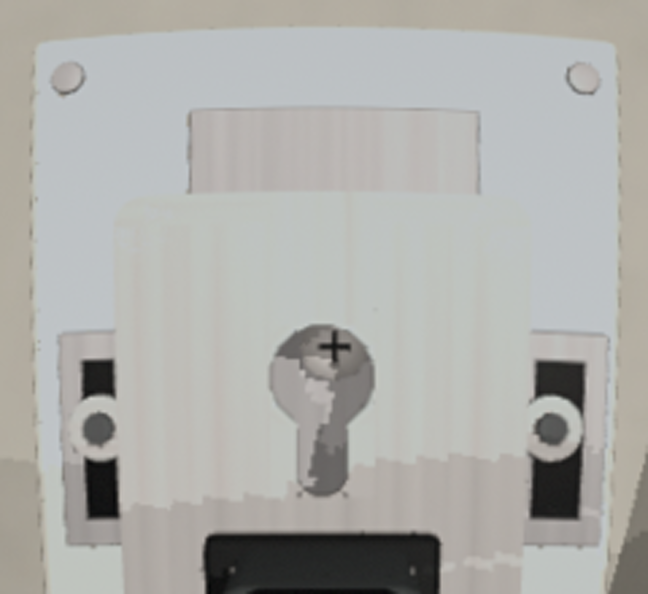

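View pics/t6c.png

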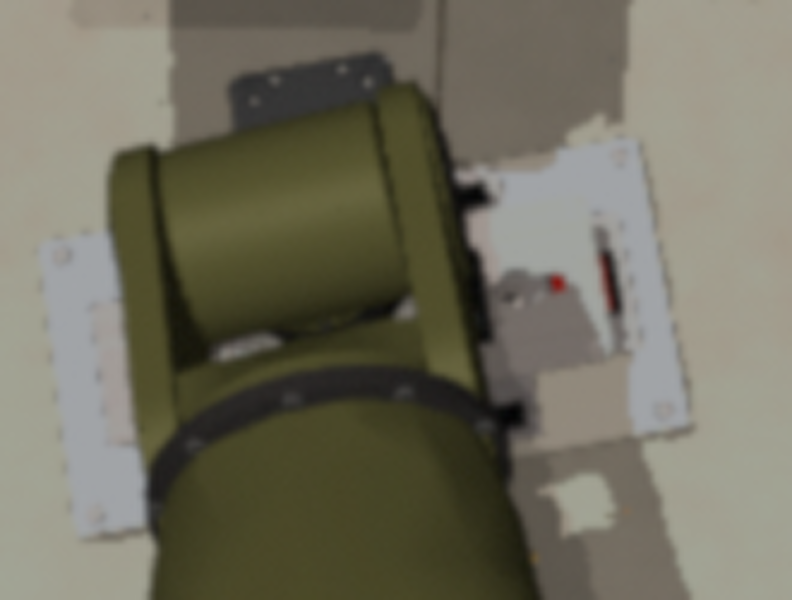

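The wrist view shows the left screw's cross through the keyhole: cross at crop (334,346), entry centre at (322,377). I compute the offset and the yaw difference in the same camera, so that its common error cancels.

```bash
python3 - <<'E'
from h import *
from scipy.spatial.transform import Rotation as Ro
f=np.load("pics/w6.npz");cal={k:f[k] for k in f}
R=np.array([[-2.1e-3,.9817,.1904],[-.0007,.1904,-.9817],[-1,-.0022,.0003]]);p=np.array([.5051,.16998,.09647])
T=lambda u,z:(cast(cal,np.atleast_2d(u)/2.7+[200,0],z,True)-p)@R*1000
zp=.0741
k=T((322,377),zp)[0];s=T((334,346),.034)[0];print("key",k,"screw",s,"diff",s-k)
print("edges of entry",T([(270,378),(375,378)],zp),"slot end", T((323,496),zp))
ang=lambda a:np.degrees(np.arctan2(a[1,2]-a[0,2],a[1,1]-a[0,1]))
A=T([(190,111),(479,111)],.023);print("strip far",A,ang(A))
B=T([(145,200),(500,197)],zp);print("plate far",B,ang(B))
C=T([(67,78),(583,78)],.022);print("board screws",C,ang(C))
D=T([(98,429),(550,429)],.026);print("bolts",D,ang(D))
# side edges
E=T([(118,300),(122,500)],zp);print("plate L",E); E=T([(526,300),(522,500)],zp);print("plate R",E)
E
python3 - <<'E'
import cv2
im=cv2.imread("pics/w6.png");cv2.imwrite("pics/w6d.png",cv2.resize(im[95:190,290:350],None,fx=6,fy=6,interpolation=cv2.INTER_CUBIC))
E
```

```text
key [ 22.35176594  -1.9193172  -78.49795341] screw [ 62.44420205   0.82347627 -84.55624919] diff [40.09243612  2.74279347 -6.05829578]
edges of entry [[ 22.37368705 -11.88597758 -78.33957833]
 [ 22.32951376   8.23688052 -78.36070588]] slot end [[ 22.35797531  -1.70452163 -55.24848603]]
strip far [[  73.50331277  -33.84693394 -143.85836244]
 [  73.34998461   35.9672604  -144.18718008]] -0.26985520119903256
plate far [[  22.41605063  -35.83422186 -113.83559193]
 [  22.26674798   32.10511026 -114.47618232]] -0.5402178180923412
board screws [[  74.56836043  -64.94831087 -155.06751668]
 [  74.28875712   62.41961881 -155.22825312]] -0.07230638514699783
bolts [[ 70.5760724  -56.71505122 -65.27355268]
 [ 70.33344347  53.80812817 -65.42663063]] -0.07935634022513546
plate L [[ 22.43355812 -41.25161373 -94.28834449]
 [ 22.4453982  -41.4733257  -54.77796945]]
plate R [[ 22.26102777  37.34671843 -94.34597156]
 [ 22.27173918  37.63327644 -54.88114697]]
```

View pics/w6d.png

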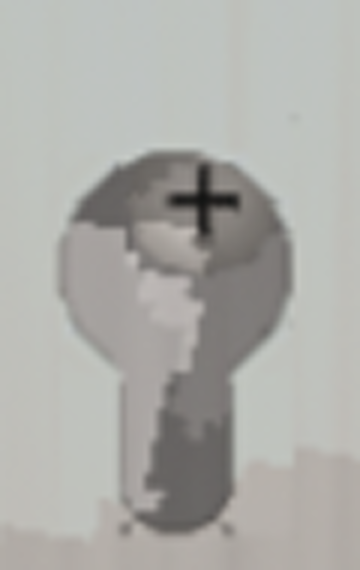

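```bash
python3 -m creep '{"hand":[1,1,1,1,1,1,1,1],"slide":[[0,0.001,-0.002],[0,0.0029,-0.0061],[0.008,0.0029,-0.0061],[0.018,0.0029,-0.0061],[0.026,0.0029,-0.0061],[0.029,0.0029,-0.0061],[0.029,0.0029,-0.0061],[0.029,0.0029,-0.0061]],"spin":[0,0,0,0,0,0,0,0]}'
python3 - <<'E'
from h import *
o=ctrl.get_obs();print(o["time_s"],o["ee_pos"],o["joint_vel"].round(3));print(o["eef_rot"])
cal,im=shot("wrist","w7");crop(im,270,80,370,200,5,"w7c")
E
```

```text
time_s: 6.8
ee_pos: [0.5071, 0.178, 0.0682]
eef_rot: [-1.509, 1.57, -2.886]
force: [0.4, -0.2, -6.3]
grip_width: 0.0337
6.8 [0.50708326 0.17799348 0.06821219] [-0.001 -0.013 -0.01   0.     0.005 -0.001]
[-1.50858121  1.5703144  -2.8859449 ]
```

View pics/w7c.png

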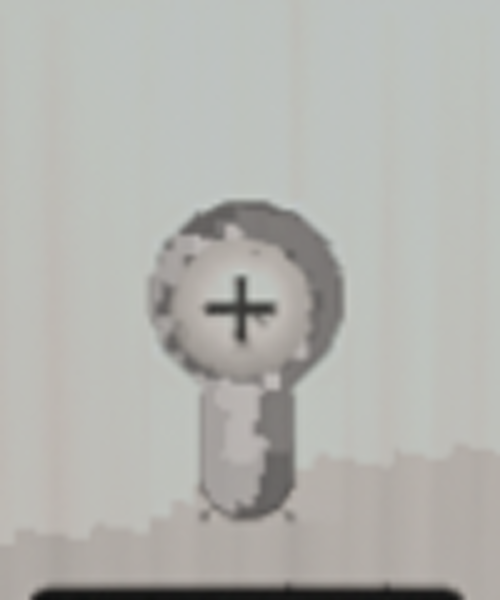

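Run:
```python
from h import *
from scipy.spatial.transform import Rotation as Ro
f=np.load("pics/w7.npz");cal={k:f[k] for k in f}
R=Ro.from_euler('xyz',[-1.50858121,1.5703144,-2.8859449]).as_matrix();p=np.array([.50708,.17799,.06821])
T=lambda u,z:(cast(cal,np.atleast_2d(u)/5+[270,80],z,True)-p)@R*1000
zp=.0458;k=T((246.5,297),zp)[0];s=T((240,308),.034)[0];print(k,s,s-k); print(T([(149,297),(345,297),(246,200),(246,519)],zp))
print("yaw",np.degrees(np.arctan2(R[1,1],R[0,1])))
```

```text
[ 22.40857802  -1.93729285 -78.64185322] [ 34.20897084  -2.65366455 -77.07752516] [11.80039281 -0.71637169  1.56432806]
[[ 22.41343072 -12.0284631  -78.67851359]
 [ 22.40367311   8.25657328 -78.69906919]
 [ 22.40830294  -1.99738471 -88.78698499]
 [ 22.40929514  -1.96886228 -55.21593774]]
yaw 11.082873295549172
```

The screw is inside the entry, off by (-0.7, +1.5) mm in tool y and z. I correct that, then come down slowly while watching the force.

```bash
python3 -m creep '{"hand":[1,1,1,1,1,1,1,1,1],"slide":[[0,-0.0006,0.0015],[0,-0.0006,0.0015],[0.002,-0.0006,0.0015],[0.004,-0.0006,0.0015],[0.006,-0.0006,0.0015],[0.0075,-0.0006,0.0015],[0.009,-0.0006,0.0015],[0.01,-0.0006,0.0015],[0.01,-0.0006,0.0015]],"spin":[0,0,0,0,0,0,0,0,0]}'
python3 - <<'E'
from h import *
o=ctrl.get_obs();print(o["time_s"],o["ee_pos"],o["force"],o["moment"],o["eef_rot"])
cal,im=shot("wrist","w8");crop(im,270,80,370,200,5,"w8c")
cal,im=shot("side","s8");crop(im,220,170,340,270,6,"s8c")
E
```

```text
time_s: 7.6
ee_pos: [0.5067, 0.1764, 0.0582]
eef_rot: [-1.55, 1.57, -2.928]
force: [0.3, -0.3, -6.5]
grip_width: 0.034
7.6 [0.5067244  0.17643559 0.05817207] [ 0.27137911 -0.30404666 -6.50116203] [-0.03880379 -0.10124071  0.00657348] [-1.55030848  1.57040324 -2.92758125]
```

View pics/w8c.png

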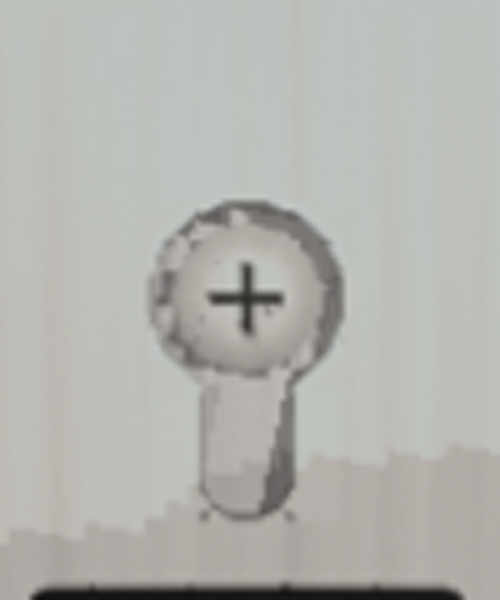

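View pics/s8c.png

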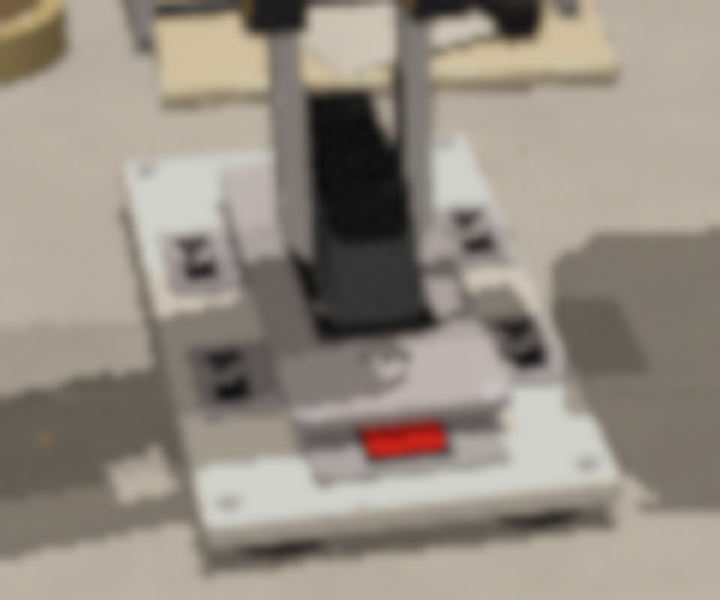

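The screw cross (247,297) sits on the entry centre (246.5,297), and the side view shows the right screw in its entry as well. I lower and press.

```bash
python3 -m creep '{"hand":[1,1,1,1,1,1,1],"slide":[[0.0015,0,0],[0.003,0,0],[0.0045,0,0],[0.0055,0,0],[0.0065,0,0],[0.0073,0,0],[0.0073,0,0]],"spin":[0,0,0,0,0,0,0]}'
python3 -c "
from h import *
o=ctrl.get_obs();print(o['time_s'],o['ee_pos'],o['force'],o['moment'])"
```

```text
time_s: 8.28
ee_pos: [0.5069, 0.1765, 0.0512]
eef_rot: [1.712, 1.571, 0.335]
force: [-1.3, 0.5, -3.6]
grip_width: 0.0337
8.2833 [0.50693399 0.17647778 0.05123158] [-1.30610283  0.50137618 -3.60332607] [-0.09372881  0.07120179 -0.02324909]
```

```bash
python3 -m creep '{"hand":[1,1,1,1,1],"slide":[[0.0004,0,0],[0.0008,0,0],[0.0012,0,0],[0.0012,0,0],[0.0012,0,0]],"spin":[0,0,0,0,0]}'
python3 -c "
from h import *
o=ctrl.get_obs();print(o['time_s'],o['ee_pos'],o['force'],o['moment'])"
```

```text
time_s: 8.7
ee_pos: [0.507, 0.1764, 0.0503]
eef_rot: [1.596, 1.57, 0.218]
force: [-3.1, -2.3, 4.4]
grip_width: 0.0337
8.7 [0.50696096 0.17642878 0.0503163 ] [-3.09918079 -2.25113803  4.35442539] [-0.31049259  0.53534723  0.01622736]
```

```bash
python3 -m creep '{"hand":[1,1,1,1],"slide":[[0.0003,0,0],[0.0005,0,0],[0.0005,0,0],[0.0005,0,0]],"spin":[0,0,0,0]}'
python3 - <<'E'
from h import *
o=ctrl.get_obs();print(o['time_s'],o['ee_pos'],o['force'],o['moment'])
cal,im=shot("wrist","w9");crop(im,270,80,370,200,5,"w9c")
cal,im=shot("side","s9");crop(im,220,170,340,270,6,"s9c")
E
```

```text
time_s: 9.03
ee_pos: [0.507, 0.1764, 0.0503]
eef_rot: [1.544, 1.57, 0.166]
force: [-5.8, -2.4, 11.2]
grip_width: 0.0337
9.0333 [0.5069947  0.17644969 0.05029407] [-5.76482769 -2.35104723 11.17411421] [-0.46682094  1.12384643  0.0496792 ]
```

View pics/w9c.png

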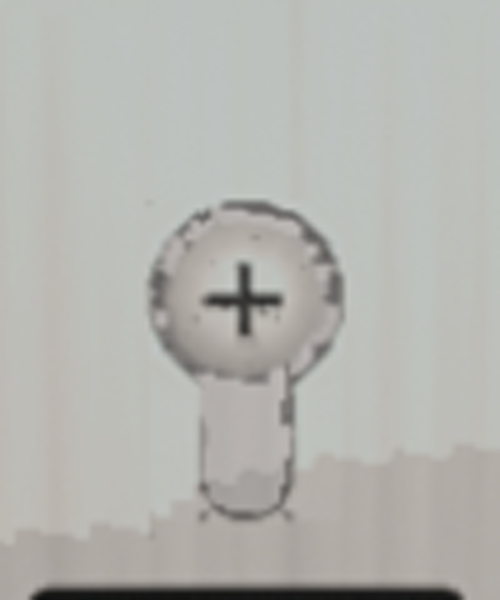

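View pics/s9c.png

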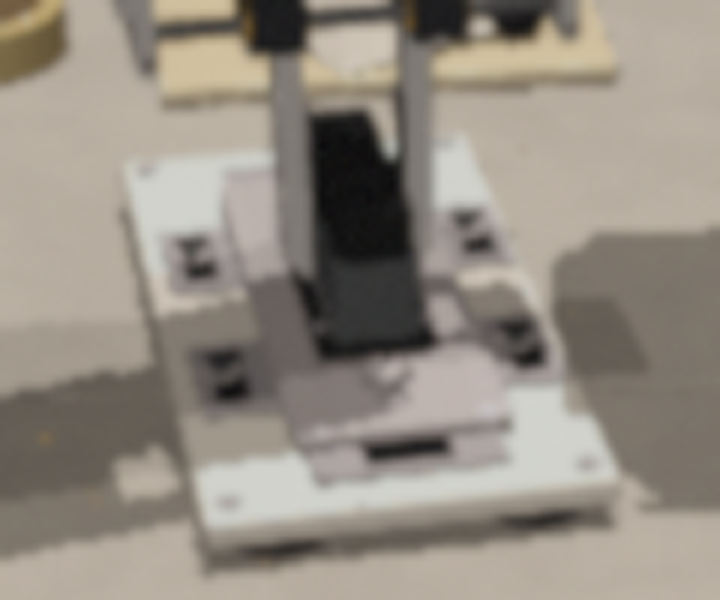

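The plate lies flat: z has stopped at 22.9 mm, both heads stand above it, and the catch is fully under it. I ease the pressure slightly and slide along tool -z.

```bash
python3 -m creep '{"hand":[1,1,1,1,1,1,1,1,1,1,1],"slide":[[-0.0004,0,0],[-0.0004,0,-0.001],[-0.0004,0,-0.002],[-0.0004,0,-0.003],[-0.0004,0,-0.004],[-0.0004,0,-0.0055],[-0.0004,0,-0.007],[-0.0004,0,-0.0085],[-0.0004,0,-0.01],[-0.0004,0,-0.01],[-0.0004,0,-0.01]],"spin":[0,0,0,0,0,0,0,0,0,0,0]}'
python3 - <<'E'
from h import *
o=ctrl.get_obs();print(o['time_s'],o['ee_pos'],o['force'],o['moment'])
cal,im=shot("wrist","w10");crop(im,270,80,370,200,5,"w10c")
E
```

```text
time_s: 10.05
ee_pos: [0.5057, 0.1858, 0.0503]
eef_rot: [1.034, 1.569, -0.343]
force: [0.4, -6.1, 5.0]
grip_width: 0.0338
10.05 [0.50569982 0.18578084 0.05032486] [ 0.42374951 -6.06018291  4.98106882] [-1.3817775  -0.28538837 -0.06360412]
```

View pics/w10c.png

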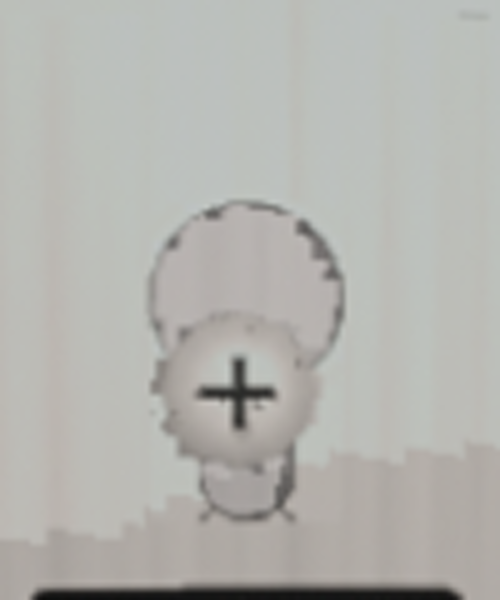

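The screw is in the slot, with the neck about 1 mm to one side (238 vs 247). I correct by -0.8 mm in tool y and carry on.

```bash
python3 -m creep '{"hand":[1,1,1,1,1,1,1,1,1,1,1,1],"slide":[[0,-0.0004,-0.001],[0,-0.0008,-0.002],[0,-0.0008,-0.003],[0,-0.0008,-0.004],[0,-0.0008,-0.005],[0,-0.0008,-0.006],[0,-0.0008,-0.007],[0,-0.0008,-0.008],[0,-0.0008,-0.0085],[0,-0.0008,-0.009],[0,-0.0008,-0.009],[0,-0.0008,-0.009]],"spin":[0,0,0,0,0,0,0,0,0,0,0,0]}'
python3 - <<'E'
from h import *
o=ctrl.get_obs();print(o['time_s'],o['ee_pos'],o['force'],o['moment'])
cal,im=shot("wrist","w11");crop(im,270,80,370,200,5,"w11c")
E
```

```text
time_s: 11.1
ee_pos: [0.5031, 0.1946, 0.0503]
eef_rot: [1.202, 1.569, -0.175]
force: [2.1, -5.7, 4.2]
grip_width: 0.0338
11.1 [0.50314605 0.19462258 0.05030343] [ 2.11973239 -5.73921515  4.21388044] [-1.31904902 -0.43652728  0.02497183]
```

View pics/w11c.png

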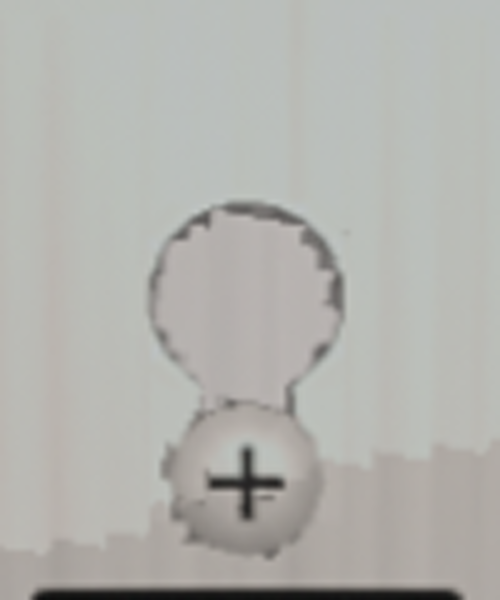

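```bash
python3 -m creep '{"hand":[1,1,1,1,1,1,1,1],"slide":[[0,0,-0.0004],[0,0,-0.0008],[0,0,-0.0012],[0,0,-0.0016],[0,0,-0.002],[0,0,-0.0022],[0,0,-0.0022],[0,0,-0.0022]],"spin":[0,0,0,0,0,0,0,0]}'
python3 - <<'E'
from h import *
o=ctrl.get_obs();print(o['time_s'],o['ee_pos'],o['force'],o['moment'])
cal,im=shot("wrist","w12");crop(im,270,80,370,200,5,"w12c")
cal,im=shot("side","s12");crop(im,220,170,340,270,6,"s12c")
E
```

```text
time_s: 11.82
ee_pos: [0.5028, 0.1963, 0.0503]
eef_rot: [0.816, 1.569, -0.561]
force: [3.3, -9.6, 5.3]
grip_width: 0.0337
11.8167 [0.5027678  0.19631806 0.05028216] [ 3.26167368 -9.5654687   5.31208104] [-2.03981902 -0.5002038   0.0101697 ]
```

View pics/s12c.png

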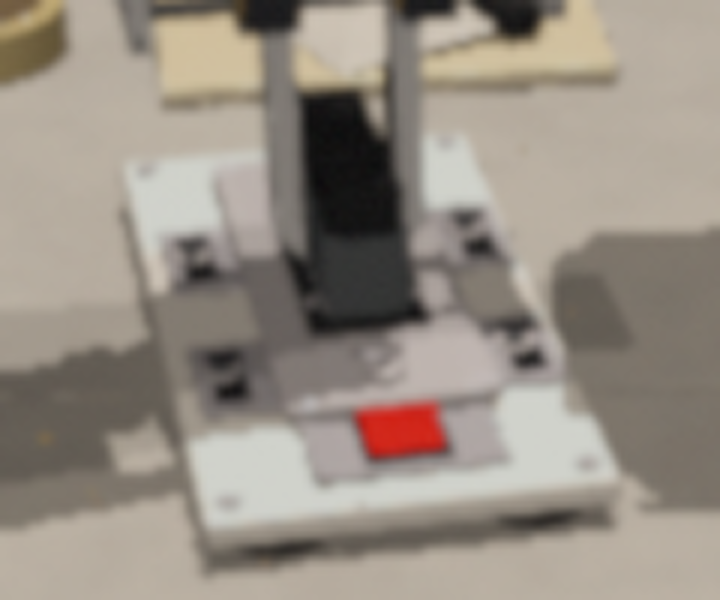

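The red catch stands up behind the plate, and travel is about 20.3 mm with the force rising. I nudge slightly to confirm it is hard home.

```bash
python3 -m creep '{"hand":[1,1,1,1],"slide":[[0,0,-0.0003],[0,0,-0.0006],[0,0,-0.0008],[0,0,-0.0008]],"spin":[0,0,0,0]}'
python3 - <<'E'
from h import *
o=ctrl.get_obs();print(o['time_s'],o['ee_pos'],o['force'],o['moment'])
E
```

```text
time_s: 12.25
ee_pos: [0.5027, 0.1966, 0.0502]
eef_rot: [0.529, 1.568, -0.848]
force: [2.9, -13.4, 5.1]
grip_width: 0.0341
12.25 [0.50269899 0.19659132 0.05023705] [  2.93315454 -13.4450206    5.09745537] [-2.86755708 -0.71581249  0.01145681]
```

View pics/w12c.png

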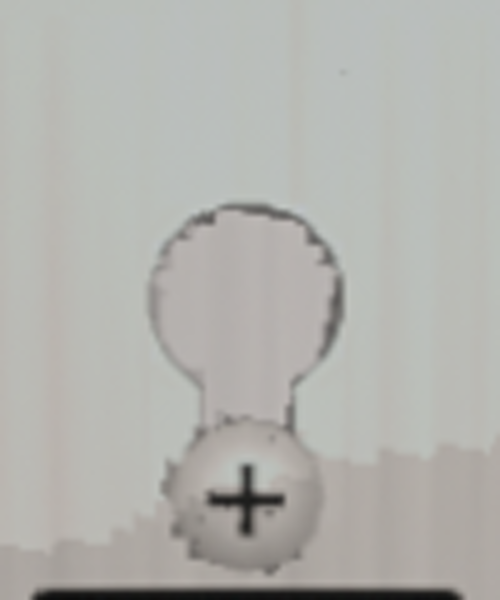

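It is at the stop: 0.8 mm commanded gave 0.27 mm of motion and 4 N. I unload, open and retreat.

```bash
python3 -m creep '{"hand":[1,1,1,1,0.7,0.5,0.2,-0.2,-0.6,-1,-1,-1],"slide":[[-0.0002,0,0.0006],[-0.0005,0,0.0012],[-0.0006,0,0.0014],[-0.0006,0,0.0014],[-0.0006,0,0.0014],[-0.0006,0,0.0014],[-0.0006,0,0.0014],[-0.0006,0,0.0014],[-0.0006,0,0.0014],[-0.0006,0,0.0014],[-0.0006,0,0.0014],[-0.0006,0,0.0014]],"spin":[0,0,0,0,0,0,0,0,0,0,0,0]}'
python3 -m creep '{"hand":[-1,-1,-1,-1,-1,-1,-1,-1,-1,-1,-1,-1],"slide":[[0,0,0],[0,0,0],[-0.005,0,0],[-0.015,0,0],[-0.03,0,0],[-0.05,0,0],[-0.075,0,0],[-0.1,0,0],[-0.125,0,0],[-0.14,0,0],[-0.15,0,0],[-0.15,0,0]],"spin":[0,0,0,0,0,0,0,0,0,0,0,0]}'
python3 - <<'E'
from h import *
o=ctrl.get_obs();print(o['time_s'],o['ee_pos'],o['force'],o['moment'])
cal,im=shot("wrist","w13")
cal,im=shot("side","s13");crop(im,200,130,420,270,3.6,"s13c")
E
```

```text
time_s: 13.25
ee_pos: [0.502, 0.1966, 0.0504]
eef_rot: [-2.913, 1.571, 1.993]
force: [0.3, 0.3, -0.1]
grip_width: 0.0675
time_s: 14.25
ee_pos: [0.5027, 0.1967, 0.203]
eef_rot: [1.677, 1.567, 0.299]
force: [1.0, 0.4, 0.1]
grip_width: 0.0939
14.25 [0.50268388 0.1966871  0.20297702] [1.00996394 0.3853677  0.06088977] [ 0.00715077 -0.05382302  0.04124535]
```

View pics/s13c.png

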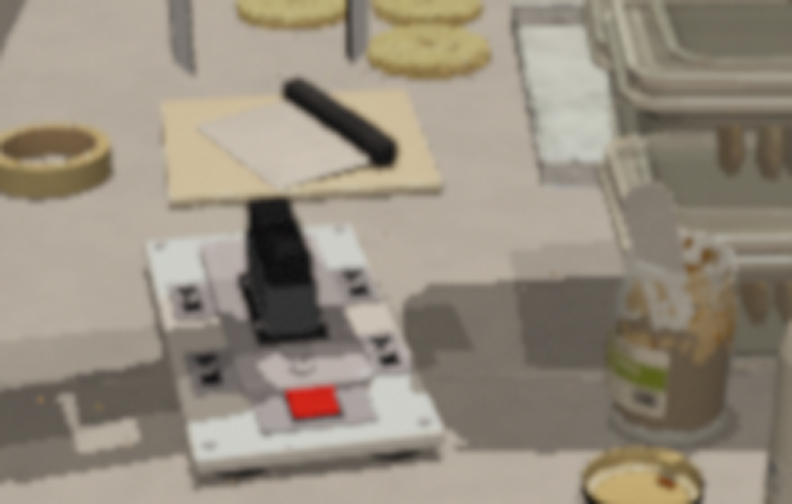

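View pics/w13.png

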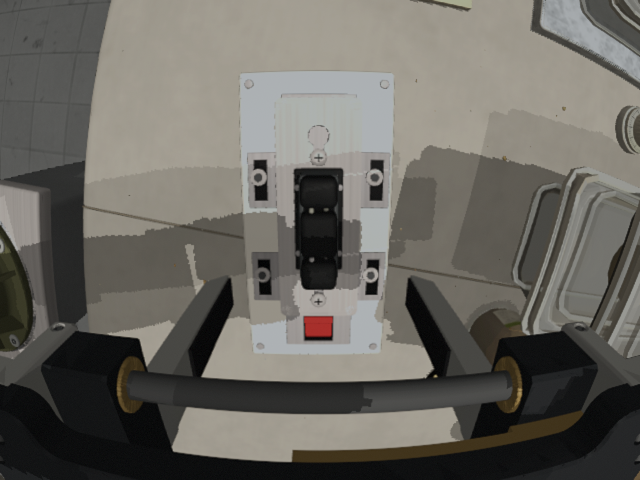

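The plate is home: the heads are at the slot ends at (318,157) and (318,298), and the red catch is up at (318,327) beyond the plate's edge. The jar hasn't moved. I let the arm settle and hand in.

```bash
python3 -m creep '{"hand":[-1,-1,-1,-1],"slide":[[0,0,0],[0,0,0],[0,0,0],[0,0,0]],"spin":[0,0,0,0]}'
python3 - <<'E'
from h import *
a=cv2.imread("pics/side0.png");cal,b=shot("side","s14")
d=cv2.absdiff(a,b).max(2)[185:255,366:410];print("jar diff px>30:",(d>30).sum(),d.shape)
ctrl.hand_in()
E
```

```text
time_s: 14.68
ee_pos: [0.5019, 0.1965, 0.1999]
eef_rot: [-1.464, 1.57, -2.841]
force: [-0.2, 0.9, -0.5]
grip_width: 0.0939
jar diff px>30: 0 (70, 44)
the job is handed in; nothing more can be done
```

The sharpener is locked on its bench mount and I've handed the job in, at about 14.7 s of the 72 s allowed. I lowered the plate over both screw heads, pressed it flat with about 18 N, and slid it 20.6 mm to its left until it hit the stop. The sliding force peaked at about 14 N. Then I let go and backed the arm off.

**Last checks**
- **Lock:** both screw heads sit at the ends of their slots, and the red catch stands up behind the plate's right edge.
- **Plate:** it lies flat, with the underside measured at 22.9 mm against 23 mm expected.
- **Jam jar:** it hasn't moved; there was no difference in the side picture before and after.
- **Arm:** the gripper is open and about 15 cm above the grasp height, touching nothing.

**Disagreements:** the top camera put the drop position about 3 to 5 mm short along the mount compared with the wrist camera. The wrist camera itself read about 2 mm off sideways. I aligned by the wrist camera's view of the screw through the keyhole, where that error cancels, and the fit confirmed it. No check failed.

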